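Load the test rack with relay modules in reverse order

TASK

Move the four relay modules from the aluminium cooling rack to the light grey test rack, one upright in each bay, with the row reversed left to right: the module next to the cooling rack's white end block goes into the bay next to the test rack's white end block (at its other end), and so on along the row to the black blocks. Set each one down on the floor of its bay; do not drop, throw or knock one over.

Things in the scene. Friction and masses are not known exactly. Their poses are not given: they have to be found in the camera images.
- module_red_center (a point): Loose plug-in relay module with a red plastic case: an upright box 34 (own x) by 24 (own y) by 60 mm tall, about 90 g, two screw heads on its top. This point is its centre, 30 mm above its underside; own z is up. At the start it stands in the cradle of its own colour on the cooling rack, its x roughly along the cradle's x; its centre is then 44 mm above the bench. Plain to grasp from above across its 34 mm.
- module_yellow_center (a point): Loose plug-in relay module with a yellow plastic case: an upright box 34 (own x) by 24 (own y) by 60 mm tall, about 90 g, two screw heads on its top. This point is its centre, 30 mm above its underside; own z is up. At the start it stands in the cradle of its own colour on the cooling rack, its x roughly along the cradle's x; its centre is then 44 mm above the bench. Plain to grasp from above across its 34 mm.
- module_blue_center (a point): Loose plug-in relay module with a blue plastic case: an upright box 34 (own x) by 24 (own y) by 60 mm tall, about 90 g, two screw heads on its top. This point is its centre, 30 mm above its underside; own z is up. At the start it stands in the cradle of its own colour on the cooling rack, its x roughly along the cradle's x; its centre is then 44 mm above the bench. Plain to grasp from above across its 34 mm.
- module_green_center (a point): Loose plug-in relay module with a green plastic case: an upright box 34 (own x) by 24 (own y) by 60 mm tall, about 90 g, two screw heads on its top. This point is its centre, 30 mm above its underside; own z is up. At the start it stands in the cradle of its own colour on the cooling rack, its x roughly along the cradle's x; its centre is then 44 mm above the bench. Plain to grasp from above across its 34 mm.
- cradle_red: Fixed cradle on the cooling rack with two red walls (its front and back), 70 (x) by 58 (y) mm outside, pocket 54 by 44 mm. Origin: centre of its underside, 10 mm above the bench; its pocket floor is 4 mm and its wall tops 12 mm above that. Its axes are parallel to the cooling rack's; any of the four cradles may be at any place of the row.
- cradle_yellow: Fixed cradle on the cooling rack with two yellow walls (its front and back), 70 (x) by 58 (y) mm outside, pocket 54 by 44 mm. Origin: centre of its underside, 10 mm above the bench; its pocket floor is 4 mm and its wall tops 12 mm above that. Its axes are parallel to the cooling rack's; any of the four cradles may be at any place of the row.
- cradle_blue: Fixed cradle on the cooling rack with two blue walls (its front and back), 70 (x) by 58 (y) mm outside, pocket 54 by 44 mm. Origin: centre of its underside, 10 mm above the bench; its pocket floor is 4 mm and its wall tops 12 mm above that. Its axes are parallel to the cooling rack's; any of the four cradles may be at any place of the row.
- cradle_green: Fixed cradle on the cooling rack with two green walls (its front and back), 70 (x) by 58 (y) mm outside, pocket 54 by 44 mm. Origin: centre of its underside, 10 mm above the bench; its pocket floor is 4 mm and its wall tops 12 mm above that. Its axes are parallel to the cooling rack's; any of the four cradles may be at any place of the row.
- cooling_rack: Cooling rack: fixed aluminium plate 72 (x) by 282 (y) by 10 mm carrying the four coloured cradles in a row, at y = -90, -30, +30 and +90 mm. Origin: centre of its underside, on the bench. White end block at its +y end, black one at its -y end, 131 mm from the origin, tops 36 mm above the bench. Its yaw is within 0.12 rad of zero.
- test_rack: Test rack: fixed, light grey, 74 (x) by 282 (y) mm, four like bays in a row, centred at x = 0, y = -90, -30, +30, +90 mm. Origin: centre of its underside, on the bench. Pockets 54 (x) by 44 (y) mm, floor 14, wall tops 22 mm above the bench; a module in a bay has its centre at 44 mm. White end block at its -y end, black at +y (131 mm out, tops 36 mm up). Yaw within 0.12 rad of zero.
Not all that is in view belongs to the job. Of the things shaped like the part that bears module_yellow_center, the yellow one is meant.

How it is judged:
By the outcome, as a careful person would: the job done as asked, in the order asked, and still so for the second after the job is handed in, with the robot touching nothing.
It also fails if it takes over 90 s, if anything falls off the work surface, if the arm or the gripper's body presses on something with over 40 N, if the wrist force passes 120 N, or if a joint passes its speed limit or range.

ROBOT

A 6-joint arm with a two-finger parallel gripper is mounted at the origin on the work surface. World frame = base frame: x ahead of the robot, y to its left, z up, the work surface at z = 0. Lengths are in m, angles in rad, forces in N, time in s.
With the tool pointing down it reaches from about 0.3 to 0.825 m from the base axis. Payload 5.4 kg.
Tool frame: the origin (TCP) lies at the very end of the fingers, on their centre line; the grasp point (between the pads) lies 19 mm behind it; z points along the fingers, y is the direction in which the jaws open and shut (so a half turn about z gives the same grasp; the last joint's range is limited). The gripper opens to 92 mm and grips with 3 to 60 N. Pads are 20 mm wide; open, the fingers measure 128 mm over their backs; the gripper's body (75 mm by 189 mm) begins 69 mm behind the grasp point.
Start: joints at [-1.441, 0.158, 1.597, -0, 1.386, -0.21], TCP at [0.192, -0.542, 0.215] pointing down, gripper open.
Joint ranges: [-2.91, 2.91], [-0.94, 2.29], [0.18, 2.7], [-1.29, 4.43], [0.17, 2.64], [-3, 3]. Speed limits (rad/s): [2.57, 2.57, 3.14, 3.14, 3.14, 3.14].

INTERFACE

Orientations are given as a unit quaternion [x, y, z, w].
In Python, from cell import * gives the robot as it stands.
- The arm moves only by the tool step_arm, never from a script. Its argument "rows" is a list of rows, each a list of 6 numbers: the shift along the world's x, y, z scaled (see below), then the turn, a rotation vector about the world's x, y, z scaled (see below). In form: [[tx, ty, tz, wx, wy, wz], ...]. A call has 1 to 12 rows; each row shifts and turns the pose as measured when the row begins; what a row does not reach is not made up. The controller multiplies each number of a shift by 25 mm and each number of a turn by 5 degrees. A row lasts 1/12 s, in which the tool goes at most 41.7 mm and 7.16 degrees, less where a joint would pass 70% of its speed; a pose out of reach is approached as far as the arm can. A call with a number of a shift or a turn outside -1 to 1 is refused whole. A call with a gripper value outside its range is refused whole. "jaw" is the closure, from 0 (fully open) to 1 (shut), set as the call begins (left out, the last holds). The fingers move at their own pace and stop on an object; "newtons" is the grip in N (left out, the last holds). Time passes only in rows, so rows that do not move let the fingers close. It gives the time, the measured TCP pose, the force and the opening at its end, in the units of the state.
- get_state(): the state, without advancing time (a new reading comes with each control period).
- get_image(name): name is "side" or "top" or "wrist"; returns the picture (420x560x3 uint8, red, green, blue); there is no depth.
- camera_params(name): a dict with "camera_matrix" (3x3 intrinsics, pixels), "cam_to_world" (4x4, takes a point from camera to world coordinates). Camera axes: x right, y up, looking along -z (the intrinsics and any distortion apply to the point x, -y, -z); pixel columns grow to the right and rows downward; lengths in m; the calibration is good to about 2 mm. A picture is of the moment at which its call begins: read the wrist's pose just before it. camera_params takes no time and is no camera call; for the wrist camera it gives the pose at the moment of the call.
- finish_job(): hands the job in, once; it reports no verdict.
Trained networks look in the newest picture that a camera, given by its name, has taken for a name from the list of things; names that differ only in an ending like _2 or _b are one class to them, and where a whole thing is asked for, a point or a joint stands for the part that bears it (a point fixed in the world has none). Each returns a list of dicts, best first, with "conf" (0 to 1); they miss things now and then, are a little off and sometimes report something else, mostly with a low value. They report only what shows in the picture. A call takes as long as a camera call. They do not tell look-alikes from the thing itself.
- silhouettes(camera, query): "pixels" (420x560 bool, what is visible of it) and "at" ([column, row] in pixels, amid what is visible of it).
The state is a dict: "t": time; "joints": joint angles; "qd": joint speeds; "joint_torque": joint torques, N m; "ee_pos": TCP position; "ee_rot": TCP orientation; "force": force on the tool from outside, world axes, zero at the start; "torque": the same for the moment, N m; "gripper_width": opening from 0.0 (shut) to 1.0 (fully open).
Only numpy, scipy, OpenCV 4.12 (cv2) and the standard library are available. Lean on these libraries where they do the work, as an engineer would, in place of code of your own. Each camera call takes 0.05 s, during which the arm holds its last target.

## Working session

There is one attempt and no reset: what is moved stays moved. The work goes in short steps, Python scripts to look and compute and a tool call to move; the robot and the scene stay as the last step left them, time stands still between calls to the robot, and variables do not carry over. Pictures are saved under pics/ and viewed, and the job is handed in when it is done.

Besides the shell and the picture viewer there is one more tool, called after "Emit:" as name(argument=value, ...) on one line, values as JSON. step_arm: Moves the arm, as the interface text tells. Shifts and turns lie within -1 to 1; 1 stands for 25 mm of shift or 5 degrees of turn. Its arguments: {"type":"object","properties":{"rows":{"type":"array","items":{"type":"array","items":{"type":"number","minimum":-1,"maximum":1}}},"jaw":{"type":"number"},"newtons":{"type":"number"}},"required":["rows"]}

```bash
mkdir -p pics; ls; cat > h.py <<'E'
from cell import *
import numpy as np, cv2
def save(n,im): cv2.imwrite('pics/'+n+'.png',cv2.cvtColor(im,cv2.COLOR_RGB2BGR))
def proj(p,cp):
    T=np.linalg.inv(cp['cam_to_world']); c=T[:3,:3]@np.array(p,float)+T[:3,3]
    K=np.array(cp['camera_matrix']); u=K@np.array([c[0],-c[1],-c[2]]); return u[:2]/u[2]
def ray(uv,cp):
    K=np.array(cp['camera_matrix']); d=np.linalg.inv(K)@np.array([uv[0],uv[1],1.]); M=np.array(cp['cam_to_world'])
    return M[:3,3], M[:3,:3]@np.array([d[0],-d[1],-d[2]])
def atz(uv,cp,z):
    o,d=ray(uv,cp); return o+d*(z-o[2])/d[2]
def tri(uv1,c1,uv2,c2):
    o1,d1=ray(uv1,c1);o2,d2=ray(uv2,c2)
    s=np.linalg.lstsq(np.stack([d1,-d2],1),o2-o1,rcond=None)[0]
    a=o1+d1*s[0];b=o2+d2*s[1]; return (a+b)/2,np.linalg.norm(a-b)
E
python3 - <<'E'
from h import *
for n in ['top','side']:
    save(n+'0',get_image(n)); cp=camera_params(n); print(n,cp)
s=get_state(); print(s['t'],s['ee_pos'],s['ee_rot'],s['force'],s['gripper_width'])
E
```

```text
pics
top {'camera_matrix': array([[502.06057213,   0.        , 285.902794  ],
       [  0.        , 502.06057213, 205.13610232],
       [  0.        ,   0.        ,   1.        ]]), 'cam_to_world': array([[ 0.02110965,  0.99865332, -0.04739121,  0.45411626],
       [-0.99928085,  0.01958204, -0.03247025, -0.04170762],
       [-0.03149851,  0.04804257,  0.99834851,  0.92413728],
       [ 0.        ,  0.        ,  0.        ,  1.        ]])}
side {'camera_matrix': array([[390.2873301 ,   0.        , 284.86224101],
       [  0.        , 390.2873301 , 207.00988206],
       [  0.        ,   0.        ,   1.        ]]), 'cam_to_world': array([[ 0.82736569,  0.25600965, -0.49992507,  0.19164589],
       [-0.56149778,  0.39863496, -0.72512786, -0.49473991],
       [ 0.01364789,  0.88065273,  0.47356574,  0.38510562],
       [ 0.        ,  0.        ,  0.        ,  1.        ]])}
0.1 [ 0.19154243 -0.54156789  0.21374429] [ 9.85601501e-01  1.69082800e-01  2.91982540e-05 -8.29383181e-04] [-0.30483681 -0.39506929  1.01117228] 1.0001521771026096
```

View pics/top0.png

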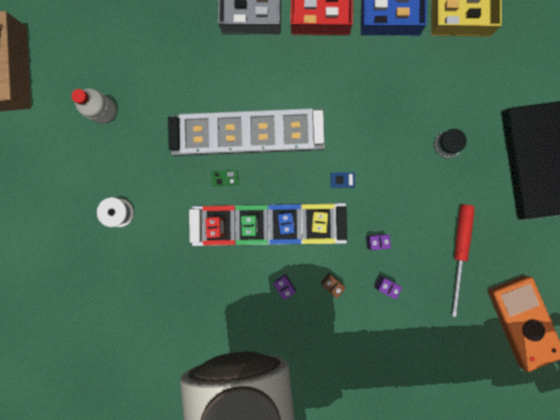

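View pics/side0.png

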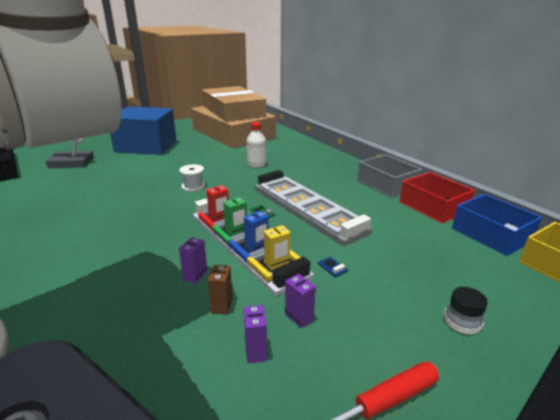

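Top view: the cooling rack is at row ~225, with its white block on the left (195,226) and its black block on the right (341,223). The modules from left to right are red (214,227), green (249,225), blue (287,223) and yellow (320,222). The test rack is at row ~132, white right (319,127), black left (174,133). The purple and brown boxes below are look-alikes and not part of the job.

So red goes to bay -90, green to -30, blue to +30 and yellow to +90, all by test rack y.

```bash
python3 - <<'E'
from h import *
import pickle
out={}
for n in ['top','side']:
    im=get_image(n); cp=camera_params(n)
    for q in ['module_red_center','module_green_center','module_blue_center','module_yellow_center','cooling_rack','test_rack','cradle_red','cradle_yellow']:
        r=silhouettes(n,q)[:5]; out[n,q]=r
        for d in r: 
            p=d['pixels']; print(n,q,round(d['conf'],2),np.round(d['at'],1),p.sum(), cv2.minAreaRect(np.argwhere(p)[:,::-1].astype(np.float32)) if p.sum() else '')
pickle.dump(out,open('sil.pkl','wb'))
im=get_image('top'); save('top_crop',cv2.resize(im[95:260,155:405],None,fx=3.2,fy=3.2,interpolation=cv2.INTER_CUBIC))
print(get_state()['t'])
E
```

```text
top module_red_center 0.86 [213.4 227. ] 388 ((213.5, 227.5), (21.0, 19.0), 90.0)
top module_red_center 0.53 [244.1 132.8] 6554 ((244.88992309570312, 132.35874938964844), (43.58717727661133, 156.94715881347656), 87.61405944824219)
top module_green_center 0.73 [249.9 228.6] 351 ((249.5, 226.0), (20.0, 17.0), 90.0)
top module_blue_center 0.61 [283.4 223.4] 294 ((285.79266357421875, 223.6341552734375), (19.988109588623047, 14.908257484436035), 83.6598129272461)
top module_yellow_center 0.79 [385.1 286.6] 361 ((386.8000183105469, 286.9000244140625), (26.385601043701172, 14.310833930969238), 26.56505012512207)
top module_yellow_center 0.72 [283.8 284.2] 348 ((284.20294189453125, 286.9617614746094), (21.935197830200195, 16.64314079284668), 57.528804779052734)
top module_yellow_center 0.61 [377.1 240.8] 371 ((377.44415283203125, 242.21827697753906), (15.888092041015625, 24.50898551940918), 85.91438293457031)
top module_yellow_center 0.52 [330.7 288.5] 315 ((332.10589599609375, 285.37652587890625), (22.99462890625, 14.751272201538086), 40.601295471191406)
top module_yellow_center 0.5 [318.5 
[... 1511 characters left out ...]
, (137.52401733398438, 44.55315399169922), 30.712825775146484)
side test_rack 0.59 [316.8 212.9] 3675 ((311.7890625, 209.1815948486328), (126.95555114746094, 37.89156723022461), 27.86700439453125)
side cradle_red 0.69 [202.8 220.7] 168 ((208.53372192382812, 220.6460723876953), (24.27395248413086, 13.67397403717041), 32.00538635253906)
side cradle_red 0.69 [261.1 263.9] 406 ((270.8843078613281, 259.0263977050781), (31.14459991455078, 40.947200775146484), 47.38594055175781)
side cradle_red 0.39 [237.3 216.8] 786 ((234.0, 216.0), (38.0, 24.0), 90.0)
side cradle_yellow 0.78 [262.8 264.3] 479 ((271.0684814453125, 258.8817138671875), (33.215118408203125, 42.83684158325195), 48.50353240966797)
1.05
```

View pics/top_crop.png

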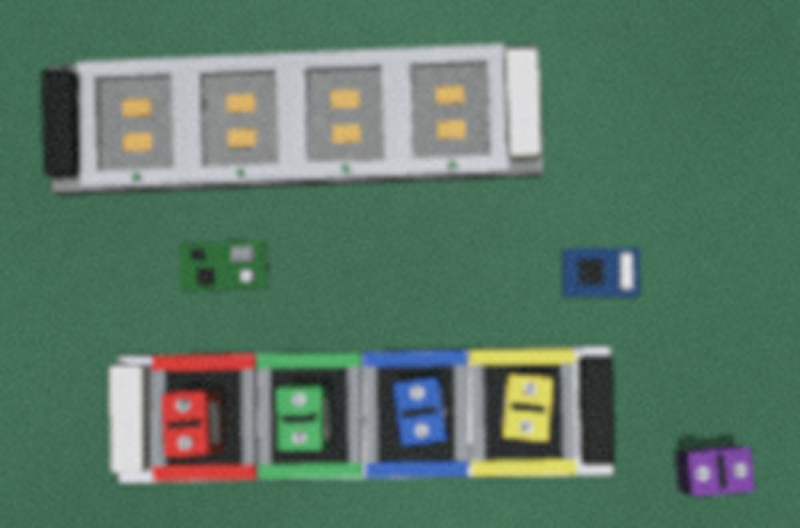

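```bash
cat > est.py <<'E'
from h import *
cp=camera_params('top')
full=lambda c:((c[0]+.5)/3.2-.5+155,(c[1]+.5)/3.2-.5+95)
P=lambda c,z: atz(full(c),cp,z)[:2]
mods={'red':[(184,405),(185,443)],'green':[(299,400),(300,437)],'blue':[(417,392),(422,431)],'yellow':[(530,388),(526,427)]}
for k,v in mods.items():
    a,b=P(v[0],.075),P(v[1],.075); d=a-b
    print(k,np.round((a+b)/2*1000,1),'len',round(np.linalg.norm(d)*1000,1),'yaw deg',round(np.degrees(np.arctan2(d[1],d[0])),1))
bays=[[(137,107),(138,142)],[(240,102),(242,137)],[(345,98),(347,133)],[(450,94),(451,129)]]
B=[]
for a,b in bays: B.append((P(a,.0145)+P(b,.0145))/2)
B=np.array(B); print('bays floor',np.round(B*1000,1))
poc=[[(97,78),(170,75),(174,169),(100,172)],[(202,73),(274,71),(278,166),(205,168)],[(306,68),(380,66),(384,159),(309,163)],[(411,64),(485,62),(490,156),(414,158)]]
C=np.array([np.mean([P(c,.022) for c in q],0) for q in poc]); print('bays rim',np.round(C*1000,1))
for X in (B,C):
    d=X[0]-X[3]; print('yaw',np.degrees(np.arctan2(-d[0],d[1])),'len',np.linalg.norm(d),'ctr',X.mean(0))
# cooling rack: cradle wall tops z=.022
w=[P(c,.022) for c in [(155,362),(255,362),(360,358),(467,358),(573,356)]]
d=w[0]-w[-1]; print('cool yaw',np.degrees(np.arctan2(-d[0],d[1])),np.linalg.norm(d))
E
python3 est.py
```

```text
red [454.5 110.1] len 20.2 yaw deg 3.1
green [458.7  49. ] len 19.6 yaw deg 3.0
blue [463.8 -14.5] len 20.8 yaw deg 8.5
yellow [467.1 -71.7] len 20.7 yaw deg -4.8
bays floor [[625.8 152.9]
 [629.6  93.3]
 [632.8  33.1]
 [636.  -26.6]]
bays rim [[624.9 152.6]
 [628.1  93. ]
 [632.2  33.2]
 [635.3 -26.4]]
yaw 3.2479663113455426 len 0.17984222357482071 ctr [0.6310104  0.06318291]
yaw 3.324677506112427 len 0.17938013996892005 ctr [0.63014598 0.06309744]
cool yaw 1.9513985695418548 0.2357183636291808
```

```bash
python3 - <<'E'
from h import *
im=get_image('side'); save('side_crop',cv2.resize(im[155:305,180:380],None,fx=4,fy=4,interpolation=cv2.INTER_CUBIC))
E
```

```text
(no output)
```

View pics/side_crop.png

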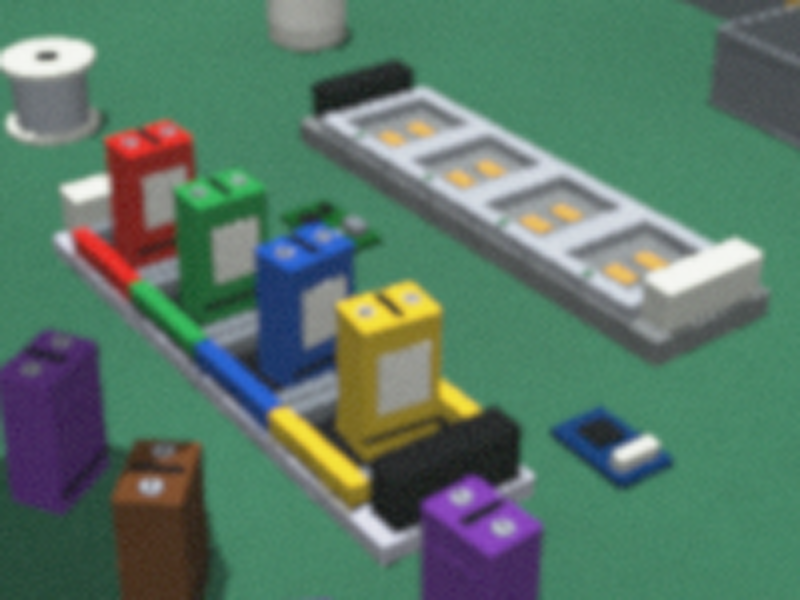

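The spacing of the bay centres comes out at 180 mm, as the text says. Next I triangulate the heights from both views.

```bash
python3 - <<'E'
from h import *
ct,cs=camera_params('top'),camera_params('side')
ft=lambda c:((c[0]+.5)/3.2-.5+155,(c[1]+.5)/3.2-.5+95)
fs=lambda c:((c[0]+.5)/4-.5+180,(c[1]+.5)/4-.5+155)
m=lambda a:np.mean(a,0)
prs={'red':([(184,405),(185,443)],[(130,142),(168,130)]),'green':([(299,400),(300,437)],[(199,189),(238,180)]),'blue':([(417,392),(422,431)],[(284,249),(323,235)]),'yellow':([(530,388),(526,427)],[(364,312),(411,296)]),
'bay+90':([(137,107),(138,142)],[(392,138),(422,129)]),'bay+30':([(240,102),(242,137)],[(459,179),(491,169)]),'bay-30':([(345,98),(347,133)],[(537,224),(567,212)]),'bay-90':([(450,94),(451,129)],[(621,272),(651,259)])}
for k,(a,b) in prs.items():
    p,e=tri(ft(m(a)),ct,fs(m(b)),cs); print(k,np.round(p*1000,1),'gap',round(e*1000,1))
E
```

```text
red [455.2 110.2  73.1] gap 1.5
green [459.2  48.9  73.5] gap 1.1
blue [464.3 -14.7  73.6] gap 1.3
yellow [467.6 -72.1  72.8] gap 1.2
bay+90 [626.8 152.7  13.2] gap 1.8
bay+30 [630.5  93.3  12.6] gap 1.3
bay-30 [633.8  32.7  13. ] gap 1.8
bay-90 [636.8 -27.2  14. ] gap 1.8
```

Both views agree: module tops are at about 73.5 mm and bay floors at about 13 mm, against 74 and 14 in the text. I'm moving to above red.

Emit:
step_arm(rows=[[0.4,1,0,0,0,0.6],[0.4,1,0,0,0,0.6],[0.4,1,0,0,0,0.6],[0.4,1,0,0,0,0.6],[0.4,1,0,0,0,0.6],[0.4,1,0,0,0,0.6],[0.4,1,0,0,0,0.6],[0.4,1,0,0,0,0.6],[0.4,1,0,0,0,0.6],[0.4,1,0,0,0,0.6],[0.4,1,0,0,0,0.6],[0.4,1,0,0,0,0.6]], jaw=0.3, newtons=20)

```text
t: 2.1
ee_pos: [0.3124, -0.233, 0.2145]
ee_rot: [0.88, 0.474, 0.0, 0.002]
force: [0.7, 0.2, 0.2]
gripper_width: 0.702
```

Emit:
step_arm(rows=[[0.4,1,0,0,0,0.6],[0.4,1,0,0,0,0.6],[0.4,1,0,0,0,0.6],[0.4,1,0,0,0,0.6],[0.4,1,0,0,0,0.6],[0.4,1,0,0,0,0.6],[0.4,1,0,0,0,0.6],[0.4,1,0,0,0,0.6],[0.4,1,0,0,0,0.6],[0.4,1,0,0,0,0.6],[0.4,1,0,0,0,0.6],[0,0,0,0,0,0]])

```text
t: 3.1
ee_pos: [0.4268, 0.0601, 0.2173]
ee_rot: [0.697, 0.717, 0.004, 0.006]
force: [-0.6, -0.1, 0.7]
gripper_width: 0.701
```

```bash
cat >> h.py <<'E'
from scipy.spatial.transform import Rotation as R
def goal(x,y,z,yaw):
    s=get_state(); r=R.from_quat(s['ee_rot']); M=r.as_matrix()
    # desired: tool z down, tool y at yaw deg (world)
    c,n=np.cos(np.radians(yaw)),np.sin(np.radians(yaw)); Y=np.array([c,n,0]);Z=np.array([0,0,-1.]);X=np.cross(Y,Z)
    w=np.degrees((R.from_matrix(np.stack([X,Y,Z],1))*r.inv()).as_rotvec())/5
    p=np.array(s['ee_pos']); print('t',round(s['t'],2),'pos',np.round(p*1000,1),'jawyaw',round(np.degrees(np.arctan2(M[1,1],M[0,1])),2),'F',np.round(s['force'],1),'w',round(s['gripper_width'],3))
    print('units shift',np.round((np.array([x,y,z])-p*1000)/25,2),'turn',np.round(w,2))
E
python3 - <<'E'
from h import *
goal(455,110,130,3)
E
```

```text
t 3.1 pos [426.8  60.1 217.3] jawyaw 1.64 F [-0.6 -0.1  0.7] w 0.701
units shift [ 1.13  2.   -3.49] turn [0.02 0.17 0.27]
```

Emit:
step_arm(rows=[[0.38,0.67,-0.7,0,0.06,0.09],[0.38,0.67,-0.7,0,0.06,0.09],[0.38,0.66,-0.7,0,0.06,0.09],[0,0,-0.5,0,0,0],[0,0,0,0,0,0]])

```text
t: 3.52
ee_pos: [0.4576, 0.1113, 0.1521]
ee_rot: [0.688, 0.726, -0.0, 0.003]
force: [-0.6, -0.2, -0.3]
gripper_width: 0.698
```

```bash
python3 - <<'E'
from h import *
goal(455,110,39,3)
cp=camera_params('wrist'); im=get_image('wrist')
print(np.round(cp['cam_to_world'],3), cp['camera_matrix'])
for n,p in {'red':(.4552,.1102,.074),'green':(.459,.049,.074)}.items(): 
    u=proj(p,cp); print(n,u); cv2.circle(im,tuple(int(round(v)) for v in u),4,(255,255,255),1)
save('w1',im)
E
```

```text
t 3.52 pos [457.6 111.3 152.1] jawyaw 3.07 F [-0.6 -0.2 -0.3] w 0.698
units shift [-0.1  -0.05 -4.52] turn [ 0.05  0.04 -0.01]
[[ 0.999 -0.051 -0.018  0.453]
 [ 0.054  0.962  0.266  0.187]
 [ 0.003 -0.267  0.964  0.323]
 [ 0.     0.     0.     1.   ]] [[366.01906499   0.         278.3599876 ]
 [  0.         366.01906499 207.55009486]
 [  0.           0.           1.        ]]
red [274.9007337  218.19850896]
green [275.7508184 295.8336198]
```

View pics/w1.png

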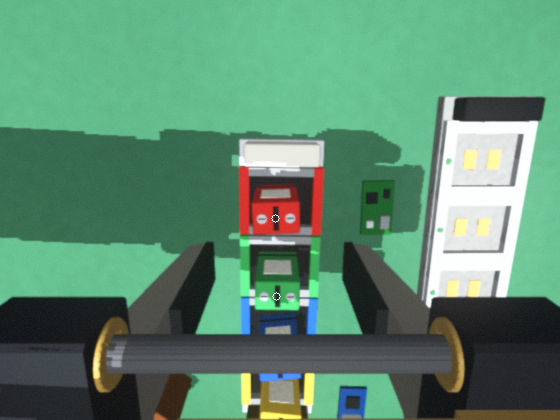

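In the wrist view, the projected estimates for red (275,218) and green (276,296) fall midway between their screw heads, so the measurement holds. Descending.

Emit:
step_arm(rows=[[-0.1,-0.05,-0.9,0.05,0.04,0],[0,0,-0.9,0,0,0],[0,0,-0.9,0,0,0],[0,0,-0.9,0,0,0],[0,0,-0.6,0,0,0],[0,0,-0.2,0,0,0],[0,0,0,0,0,0]])

```text
t: 4.15
ee_pos: [0.4615, 0.1042, 0.0492]
ee_rot: [0.691, 0.723, 0.006, 0.007]
force: [0.8, -0.3, 0.9]
gripper_width: 0.7
```

```bash
python3 - <<'E'
from h import *
goal(455,110,39,3)
E
```

```text
t 4.15 pos [461.5 104.2  49.2] jawyaw 2.57 F [ 0.8 -0.3  0.9] w 0.7
units shift [-0.26  0.23 -0.41] turn [0.02 0.21 0.09]
```

Emit:
step_arm(rows=[[-0.26,0.23,-0.2,0.02,0.2,0.1],[0,0,-0.2,0,0,0],[0,0,0,0,0,0]])

```text
t: 4.4
ee_pos: [0.4571, 0.1095, 0.0422]
ee_rot: [0.688, 0.725, 0.002, 0.002]
force: [-0.2, 0.3, -0.1]
gripper_width: 0.703
```

```bash
python3 - <<'E'
from h import *
goal(455,110,39,3)
E
```

```text
t 4.4 pos [457.1 109.5  42.2] jawyaw 3.01 F [-0.2  0.3 -0.1] w 0.703
units shift [-0.08  0.02 -0.13] turn [ 0.    0.06 -0.  ]
```

Close with one small correction, wait for the fingers, then check.

Emit:
step_arm(rows=[[-0.08,0.02,-0.1,0,0.05,0],[0,0,0,0,0,0],[0,0,0,0,0,0],[0,0,0,0,0,0],[0,0,0,0,0,0],[0,0,0,0,0,0]], jaw=1, newtons=20)

```text
t: 4.9
ee_pos: [0.4569, 0.1103, 0.0418]
ee_rot: [0.688, 0.726, 0.001, 0.002]
force: [-0.5, -0.3, -0.1]
gripper_width: 0.37
```

```bash
python3 - <<'E'
from h import *
goal(636.5,-27,140,3.3)
E
```

```text
t 4.9 pos [456.9 110.3  41.8] jawyaw 3.06 F [-0.5 -0.3 -0.1] w 0.37
units shift [ 7.18 -5.49  3.93] turn [0.   0.05 0.05]
```

Opening is 0.37 × 92 = 34 mm, so red is gripped. I'm lifting and carrying it.

Emit:
step_arm(rows=[[0,0,0.6,0,0,0],[0,0,0.9,0,0,0],[0,0,1,0,0,0],[0,0,1,0,0,0],[0.4,-0.3,0.4,0,0,0],[0.8,-0.6,0,0,0,0],[0.8,-0.6,0,0,0,0],[0.8,-0.6,0,0,0,0],[0.8,-0.6,0,0,0,0],[0.8,-0.6,0,0,0,0],[0.8,-0.6,0,0,0,0],[0.8,-0.6,0,0,0,0]])

```text
t: 5.9
ee_pos: [0.6061, -0.0041, 0.1422]
ee_rot: [0.686, 0.728, -0.0, -0.001]
force: [-0.3, 0.8, -1.0]
gripper_width: 0.368
```

```bash
python3 - <<'E'
from h import *
goal(636.5,-27,120,3.3)
E
```

```text
t 5.9 pos [606.1  -4.1 142.2] jawyaw 3.37 F [-0.3  0.8 -1. ] w 0.368
units shift [ 1.21 -0.92 -0.89] turn [-0.01 -0.02 -0.01]
```

Emit:
step_arm(rows=[[0.5,-0.4,-0.3,0,0,0],[0.5,-0.4,-0.5,0,0,0],[0.1,-0.1,-0.7,0,0,0],[0,0,-0.7,0,0,0],[0,0,-0.2,0,0,0],[0,0,0,0,0,0]])

```text
t: 6.4
ee_pos: [0.6391, -0.033, 0.0794]
ee_rot: [0.688, 0.726, 0.0, 0.001]
force: [-0.5, 0.3, -0.5]
gripper_width: 0.368
```

```bash
python3 - <<'E'
from h import *
goal(636.5,-27,42.5,3.3)
cp=camera_params('wrist'); im=get_image('wrist')
for p in [(.6365,-.027,.014),(.6365,-.027,.022),(.633,.033,.014)]:
    u=proj(p,cp); print(u); cv2.circle(im,tuple(int(round(v)) for v in u),4,(255,0,255),1)
save('w2',im)
E
```

```text
t 6.4 pos [639.1 -33.   79.4] jawyaw 3.09 F [-0.5  0.3 -0.5] w 0.368
units shift [-0.11  0.24 -1.47] turn [0.01 0.01 0.04]
[275.17413498 214.04074151]
[275.08204421 217.48640673]
[274.59205799 122.24886019]
```

View pics/w2.png

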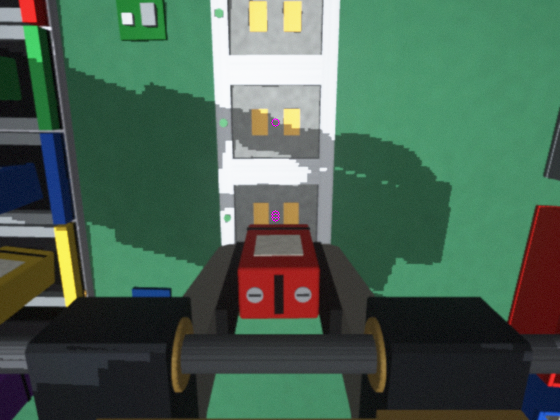

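The projected bay centre (275,214) lies between the two contacts of the -90 bay, next to the white block. Lowering.

Emit:
step_arm(rows=[[-0.11,0.24,-0.3,0.01,0.01,0.04],[0,0,-0.5,0,0,0],[0,0,-0.4,0,0,0],[0,0,-0.1,0,0,0],[0,0,0,0,0,0]])

```text
t: 6.87
ee_pos: [0.6371, -0.0252, 0.0475]
ee_rot: [0.686, 0.728, 0.001, 0.002]
force: [-0.3, -0.3, -1.5]
gripper_width: 0.369
```

```bash
python3 - <<'E'
from h import *
goal(636.5,-27,42.3,3.3)
E
```

```text
t 6.87 pos [637.1 -25.2  47.5] jawyaw 3.42 F [-0.3 -0.3 -1.5] w 0.369
units shift [-0.03 -0.07 -0.21] turn [ 0.01  0.05 -0.02]
```

Emit:
step_arm(rows=[[-0.03,-0.07,-0.12,0,0.03,0],[0,0,-0.1,0,0,0],[0,0,0,0,0,0]])

```text
t: 7.12
ee_pos: [0.6367, -0.0271, 0.042]
ee_rot: [0.686, 0.728, 0.001, 0.001]
force: [0.5, -0.1, -0.8]
gripper_width: 0.37
```

```bash
python3 - <<'E'
from h import *
goal(636.5,-27,42,3.3)
E
```

```text
t 7.12 pos [636.7 -27.1  42. ] jawyaw 3.43 F [ 0.5 -0.1 -0.8] w 0.37
units shift [-0.01  0.   -0.  ] turn [ 0.01  0.03 -0.03]
```

Emit:
step_arm(rows=[[0,0,-0.05,0,0,0],[0,0,0,0,0,0]])

```text
t: 7.28
ee_pos: [0.6373, -0.0273, 0.0422]
ee_rot: [0.686, 0.728, 0.001, 0.002]
force: [0.5, 0.4, -0.1]
gripper_width: 0.368
```

Emit:
step_arm(rows=[[0,0,-0.06,0,0,0],[0,0,0,0,0,0]])

```text
t: 7.45
ee_pos: [0.6383, -0.0277, 0.0421]
ee_rot: [0.686, 0.728, 0.001, 0.003]
force: [-0.8, -0.4, -1.2]
gripper_width: 0.37
```

Emit:
step_arm(rows=[[0,0,-0.12,0,0,0],[0,0,0,0,0,0]])

```text
t: 7.62
ee_pos: [0.6394, -0.028, 0.0426]
ee_rot: [0.686, 0.728, 0.002, 0.003]
force: [-0.5, 0.3, -1.5]
gripper_width: 0.367
```

Emit:
step_arm(rows=[[-0.08,0.03,-0.1,0,0.05,0]])

```text
t: 7.7
ee_pos: [0.639, -0.0277, 0.0416]
ee_rot: [0.686, 0.728, 0.001, 0.003]
force: [-1.0, -1.7, 14.5]
gripper_width: 0.371
```

```bash
python3 - <<'E'
from h import *
goal(637,-27,42,3.3)
im=get_image('side'); save('s2',cv2.resize(im[155:305,180:380],None,fx=4,fy=4,interpolation=cv2.INTER_CUBIC))
goal(637,-27,42,3.3)
E
```

```text
t 7.7 pos [639.  -27.7  41.6] jawyaw 3.44 F [-1.  -1.7 14.5] w 0.371
units shift [-0.08  0.03  0.02] turn [ 0.04  0.07 -0.03]
t 7.75 pos [639.  -27.7  41.7] jawyaw 3.45 F [-0.1 -0.8  7.4] w 0.367
units shift [-0.08  0.03  0.01] turn [ 0.04  0.07 -0.03]
```

View pics/s2.png

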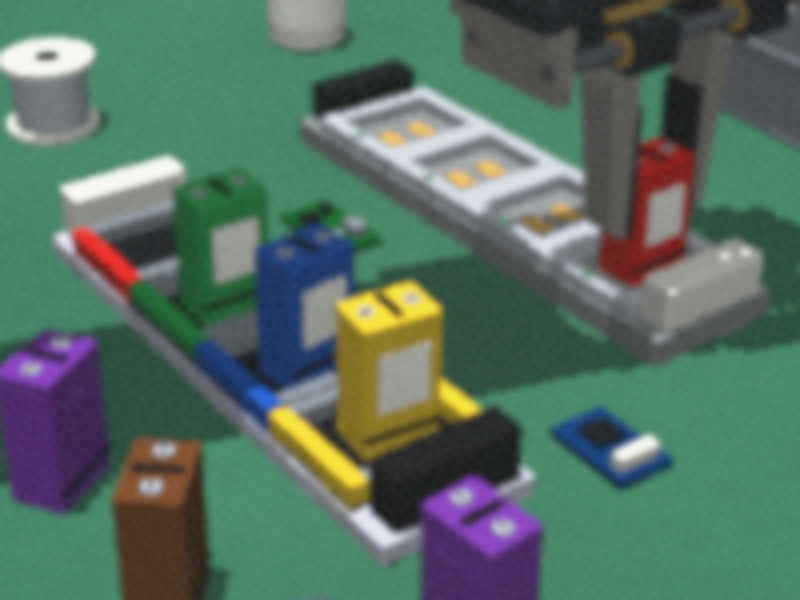

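The side view shows red upright in the bay next to the white block, and the force of 14.5 N confirms it is on the floor. I'm releasing it and lifting straight up.

Emit:
step_arm(rows=[[0,0,0,0,0,0],[0,0,0,0,0,0],[0,0,0,0,0,0],[0,0,0,0,0,0],[0,0,0.4,0,0,0],[0,0,0.8,0,0,0],[0,0,1,0,0,0],[0,0,1,0,0,0],[0,0,0.7,0,0,0],[0,0,0,0,0,0]], jaw=0.3)

```text
t: 8.58
ee_pos: [0.635, -0.0268, 0.1406]
ee_rot: [0.686, 0.728, -0.001, 0.0]
force: [0.7, 0.4, 1.4]
gripper_width: 0.702
```

```bash
python3 - <<'E'
from h import *
goal(459,49,130,3)
E
```

```text
t 8.58 pos [635.  -26.8 140.6] jawyaw 3.43 F [0.7 0.4 1.4] w 0.702
units shift [-7.04  3.03 -0.43] turn [ 0.02 -0.02 -0.09]
```

Emit:
step_arm(rows=[[-0.5,0.2,0,0,0,0],[-0.9,0.4,0,0,0,0],[-0.9,0.4,0,0,0,0],[-0.9,0.4,0,0,0,0],[-0.9,0.4,0,0,0,0],[-0.9,0.4,0,0,0,0],[-0.9,0.4,-0.2,0,0,-0.09],[-0.8,0.3,-0.3,0,0,0],[-0.2,0.1,0,0,0,0],[0,0,0,0,0,0]])

```text
t: 9.42
ee_pos: [0.4527, 0.0505, 0.1228]
ee_rot: [0.689, 0.725, -0.002, -0.001]
force: [0.3, 0.9, 0.1]
gripper_width: 0.699
```

```bash
python3 - <<'E'
from h import *
goal(459,49,41,3)
cp=camera_params('wrist'); im=get_image('wrist')
for p in [(.459,.049,.074),(.464,-.0145,.074)]:
    u=proj(p,cp); print(u); cv2.circle(im,tuple(int(round(v)) for v in u),4,(255,255,255),1)
save('w3',im)
E
```

```text
t 9.42 pos [452.7  50.5 122.8] jawyaw 2.87 F [0.3 0.9 0.1] w 0.699
units shift [ 0.25 -0.06 -3.27] turn [ 0.02 -0.05  0.03]
[288.94706234 233.32235615]
[290.85738118 321.94834397]
```

View pics/w3.png

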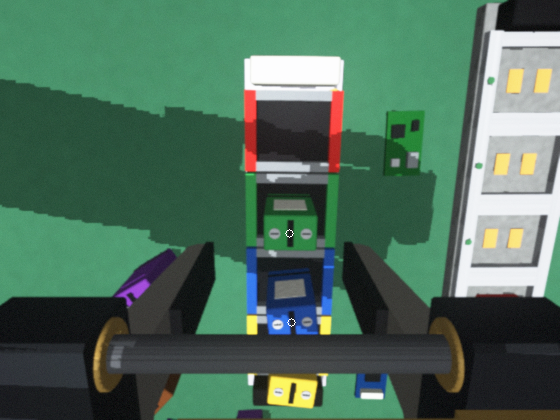

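Wrist view: the markers sit on the screw midpoints of green (290,233) and blue (291,322). Descending on green.

Emit:
step_arm(rows=[[0.25,-0.06,-0.6,0.02,-0.05,0.03],[0,0,-0.8,0,0,0],[0,0,-0.8,0,0,0],[0,0,-0.5,0,0,0],[0,0,-0.1,0,0,0],[0,0,0,0,0,0]])

```text
t: 9.97
ee_pos: [0.4696, 0.045, 0.0537]
ee_rot: [0.689, 0.725, 0.003, 0.005]
force: [-0.3, -1.1, 0.6]
gripper_width: 0.702
```

```bash
python3 - <<'E'
from h import *
goal(459,49,41,3)
E
```

```text
t 9.97 pos [469.6  45.   53.7] jawyaw 2.87 F [-0.3 -1.1  0.6] w 0.702
units shift [-0.42  0.16 -0.51] turn [0.03 0.14 0.03]
```

Emit:
step_arm(rows=[[-0.42,0.16,0,0.03,0.14,0.03],[0,0,-0.25,0,0,0],[0,0,-0.15,0,0,0],[0,0,0,0,0,0]])

```text
t: 10.3
ee_pos: [0.4616, 0.0484, 0.0458]
ee_rot: [0.688, 0.725, 0.001, 0.001]
force: [-0.0, 0.4, 0.0]
gripper_width: 0.698
```

```bash
python3 - <<'E'
from h import *
goal(459,49,41,3)
E
```

```text
t 10.3 pos [461.6  48.4  45.8] jawyaw 3.0 F [-0.   0.4  0. ] w 0.698
units shift [-0.11  0.02 -0.19] turn [0.   0.04 0.  ]
```

Emit:
step_arm(rows=[[-0.11,0.02,-0.19,0,0.04,0],[0,0,0,0,0,0]])

```text
t: 10.47
ee_pos: [0.4593, 0.0489, 0.0413]
ee_rot: [0.688, 0.725, 0.0, 0.001]
force: [0.1, -0.1, -0.5]
gripper_width: 0.7
```

Emit:
step_arm(rows=[[0,0,0,0,0,0],[0,0,0,0,0,0],[0,0,0,0,0,0],[0,0,0,0,0,0],[0,0,0,0,0,0]], jaw=1)

```text
t: 10.88
ee_pos: [0.4598, 0.0489, 0.0418]
ee_rot: [0.688, 0.725, 0.001, 0.001]
force: [1.0, -0.5, -0.9]
gripper_width: 0.369
```

```bash
python3 - <<'E'
from h import *
goal(633,33,140,3.3)
E
```

```text
t 10.88 pos [459.8  48.9  41.8] jawyaw 3.02 F [ 1.  -0.5 -0.9] w 0.369
units shift [ 6.93 -0.64  3.93] turn [0.01 0.03 0.06]
```

Emit:
step_arm(rows=[[0,0,0.6,0,0,0],[0,0,0.9,0,0,0],[0,0,1,0,0,0],[0,0,1,0,0,0],[0.4,0,0.3,0,0,0.03],[0.9,-0.1,0,0,0,0.03],[0.9,-0.1,0,0,0,0],[0.9,-0.1,0,0,0,0],[0.9,-0.1,0,0,0,0],[0.9,-0.1,0,0,0,0],[0.9,-0.1,0,0,0,0],[0.7,-0.1,0,0,0,0]])

```text
t: 11.88
ee_pos: [0.622, 0.0323, 0.1383]
ee_rot: [0.686, 0.728, -0.002, -0.002]
force: [-0.4, 0.6, -1.0]
gripper_width: 0.368
```

Emit:
step_arm(rows=[[0.3,0,-0.3,0,0,0],[0,0,-0.6,0,0,0],[0,0,-0.7,0,0,0],[0,0,-0.6,0,0,0],[0,0,-0.2,0,0,0],[0,0,0,0,0,0]])

```text
t: 12.38
ee_pos: [0.6336, 0.0311, 0.0745]
ee_rot: [0.686, 0.727, -0.002, -0.002]
force: [0.3, -0.5, -1.3]
gripper_width: 0.366
```

```bash
python3 - <<'E'
from h import *
goal(633,33,42,3.3)
E
```

```text
t 12.38 pos [633.6  31.1  74.5] jawyaw 3.32 F [ 0.3 -0.5 -1.3] w 0.366
units shift [-0.02  0.08 -1.3 ] turn [-0.   -0.06 -0.  ]
```

Emit:
step_arm(rows=[[-0.02,0.08,-0.3,0,-0.06,0],[0,0,-0.5,0,0,0],[0,0,-0.35,0,0,0],[0,0,0,0,0,0]])

```text
t: 12.72
ee_pos: [0.6336, 0.0333, 0.0449]
ee_rot: [0.686, 0.727, 0.001, 0.001]
force: [-0.4, -0.5, -1.3]
gripper_width: 0.365
```

```bash
python3 - <<'E'
from h import *
goal(633,33,42,3.3)
E
```

```text
t 12.72 pos [633.6  33.3  44.9] jawyaw 3.33 F [-0.4 -0.5 -1.3] w 0.365
units shift [-0.03 -0.01 -0.12] turn [-0.    0.03 -0.01]
```

Emit:
step_arm(rows=[[-0.03,0,-0.1,0,0.03,0]])

```text
t: 12.8
ee_pos: [0.6332, 0.0333, 0.0426]
ee_rot: [0.686, 0.727, 0.0, 0.0]
force: [0.7, -0.1, -1.0]
gripper_width: 0.369
```

Emit:
step_arm(rows=[[0,0,-0.08,0,0.02,0]])

```text
t: 12.88
ee_pos: [0.6332, 0.0334, 0.0417]
ee_rot: [0.686, 0.727, -0.001, -0.001]
force: [-8.8, 0.2, 14.6]
gripper_width: 0.368
```

Contact on the floor. Release green and lift.

Emit:
step_arm(rows=[[0,0,0,0,0,0],[0,0,0,0,0,0],[0,0,0,0,0,0],[0,0,0,0,0,0],[0,0,0.4,0,0,0],[0,0,0.8,0,0,0],[0,0,1,0,0,0],[0,0,1,0,0,0],[0,0,0.7,0,0,0],[0,0,0,0,0,0]], jaw=0.3)

```text
t: 13.72
ee_pos: [0.6336, 0.0332, 0.1475]
ee_rot: [0.686, 0.727, 0.0, 0.001]
force: [0.7, -0.8, 0.8]
gripper_width: 0.699
```

```bash
python3 - <<'E'
from h import *
goal(464,-14.5,125,8.5)
E
```

```text
t 13.72 pos [633.6  33.2 147.5] jawyaw 3.34 F [ 0.7 -0.8  0.8] w 0.699
units shift [-6.78 -1.91 -0.9 ] turn [0.   0.01 1.03]
```

Emit:
step_arm(rows=[[-0.5,-0.1,0,0,0,0.1],[-0.9,-0.25,0,0,0,0.15],[-0.9,-0.25,0,0,0,0.15],[-0.9,-0.25,0,0,0,0.15],[-0.9,-0.25,0,0,0,0.15],[-0.9,-0.25,0,0,0,0.15],[-0.9,-0.25,-0.2,0,0,0.15],[-0.5,-0.2,-0.4,0,0,0],[-0.2,-0.1,-0.3,0,0,0],[0,0,0,0,0,0],[0,0,0,0,0,0]])

```text
t: 14.63
ee_pos: [0.4613, -0.0151, 0.122]
ee_rot: [0.652, 0.758, 0.002, 0.002]
force: [1.5, 0.1, -0.1]
gripper_width: 0.7
```

```bash
python3 - <<'E'
from h import *
goal(464,-14.5,41,8.5)
cp=camera_params('wrist'); im=get_image('wrist')
for p in [(.464,-.0145,.074),(.467,-.072,.074)]:
    u=proj(p,cp); print(u); cv2.circle(im,tuple(int(round(v)) for v in u),4,(255,255,255),1)
save('w4',im)
E
```

```text
t 14.63 pos [461.3 -15.1 122. ] jawyaw 8.6 F [ 1.5  0.1 -0.1] w 0.7
units shift [ 0.11  0.02 -3.24] turn [-0.    0.05 -0.02]
[282.63414006 230.78288297]
[273.93485076 311.71499884]
```

View pics/w4.png

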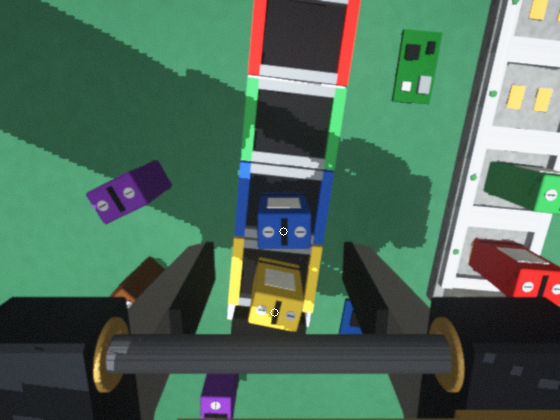

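Wrist view: blue (284,232) matches its marker and its screws run parallel to the jaw axis. Red and green stand upright in the test rack at right. Descending.

Emit:
step_arm(rows=[[0.05,0.02,-0.6,0,0.05,-0.02],[0,0,-0.8,0,0,0],[0,0,-0.8,0,0,0],[0,0,-0.5,0,0,0],[0,0,0,0,0,0]])

```text
t: 15.1
ee_pos: [0.4702, -0.0146, 0.0558]
ee_rot: [0.652, 0.758, 0.003, 0.004]
force: [-0.1, -0.4, 0.3]
gripper_width: 0.701
```

```bash
python3 - <<'E'
from h import *
goal(464,-14.5,41,8.5)
E
```

```text
t 15.1 pos [470.2 -14.6  55.8] jawyaw 8.61 F [-0.1 -0.4  0.3] w 0.701
units shift [-0.25  0.01 -0.59] turn [ 0.02  0.11 -0.02]
```

Emit:
step_arm(rows=[[-0.25,0,-0.1,0.02,0.11,-0.02],[-0.05,0,-0.3,0,0.02,0],[-0.05,0,-0.2,0,0.02,0],[0,0,0,0,0,0]])

```text
t: 15.43
ee_pos: [0.4639, -0.0147, 0.0419]
ee_rot: [0.652, 0.758, -0.001, -0.0]
force: [0.4, 0.1, -0.7]
gripper_width: 0.703
```

```bash
python3 - <<'E'
from h import *
goal(464,-14.5,41,8.5)
E
```

```text
t 15.43 pos [463.9 -14.7  41.9] jawyaw 8.57 F [ 0.4  0.1 -0.7] w 0.703
units shift [ 0.01  0.01 -0.03] turn [ 0.01 -0.01 -0.01]
```

Emit:
step_arm(rows=[[0,0,0,0,0,0],[0,0,0,0,0,0],[0,0,0,0,0,0],[0,0,0,0,0,0],[0,0,0,0,0,0]], jaw=1)

```text
t: 15.85
ee_pos: [0.4655, -0.0151, 0.0436]
ee_rot: [0.652, 0.758, 0.0, 0.002]
force: [-0.7, 0.9, -0.6]
gripper_width: 0.371
```

```bash
python3 - <<'E'
from h import *
goal(629.5,93,140,3.3)
E
```

```text
t 15.85 pos [465.5 -15.1  43.6] jawyaw 8.56 F [-0.7  0.9 -0.6] w 0.371
units shift [6.56 4.33 3.85] turn [ 0.02  0.03 -1.05]
```

Emit:
step_arm(rows=[[0,0,0.6,0,0,0],[0,0,0.9,0,0,0],[0,0,1,0,0,0],[0,0,1,0,0,0],[0.4,0.3,0.3,0,0,-0.1],[0.9,0.6,0,0,0,-0.2],[0.9,0.6,0,0,0,-0.2],[0.9,0.6,0,0,0,-0.2],[0.9,0.6,0,0,0,-0.2],[0.9,0.6,0,0,0,-0.1],[0.9,0.6,0,0,0,0],[0.6,0.4,0,0,0,0]])

```text
t: 16.85
ee_pos: [0.6271, 0.0967, 0.1427]
ee_rot: [0.688, 0.726, -0.001, 0.0]
force: [0.8, -0.4, -1.1]
gripper_width: 0.368
```

```bash
python3 - <<'E'
from h import *
goal(629.5,93,43,3.3)
E
```

```text
t 16.85 pos [627.1  96.7 142.7] jawyaw 3.03 F [ 0.8 -0.4 -1.1] w 0.368
units shift [ 0.1  -0.15 -3.99] turn [ 0.01 -0.01  0.05]
```

Emit:
step_arm(rows=[[0,-0.3,-0.3,0,0,0.05],[0,0,-0.6,0,0,0],[0,0,-0.7,0,0,0],[0,0,-0.6,0,0,0],[0,0,-0.2,0,0,0],[0,0,0,0,0,0]])

```text
t: 17.35
ee_pos: [0.628, 0.0894, 0.0786]
ee_rot: [0.685, 0.728, -0.001, 0.0]
force: [-0.0, -0.5, -1.6]
gripper_width: 0.368
```

```bash
python3 - <<'E'
from h import *
goal(629.5,93,43,3.3)
E
```

```text
t 17.35 pos [628.   89.4  78.6] jawyaw 3.51 F [-0.  -0.5 -1.6] w 0.368
units shift [ 0.06  0.15 -1.43] turn [ 0.02 -0.01 -0.04]
```

Emit:
step_arm(rows=[[0.06,0.15,-0.3,0.02,0,-0.04],[0,0,-0.5,0,0,0],[0,0,-0.35,0,0,0],[0,0,0,0,0,0]])

```text
t: 17.68
ee_pos: [0.6299, 0.0925, 0.049]
ee_rot: [0.687, 0.727, 0.0, 0.0]
force: [-0.2, 0.4, -1.1]
gripper_width: 0.37
```

```bash
python3 - <<'E'
from h import *
goal(629.5,93,43,3.3)
E
```

```text
t 17.68 pos [629.9  92.5  49. ] jawyaw 3.24 F [-0.2  0.4 -1.1] w 0.37
units shift [-0.01  0.02 -0.24] turn [-0.    0.01  0.01]
```

Emit:
step_arm(rows=[[0,0,-0.15,0,0,0],[0,0,-0.08,0,0.02,0]])

```text
t: 17.85
ee_pos: [0.63, 0.0925, 0.0436]
ee_rot: [0.687, 0.727, -0.0, -0.0]
force: [-6.2, 0.3, 9.8]
gripper_width: 0.371
```

Emit:
step_arm(rows=[[0,0,-0.06,0,0.02,0]])

```text
t: 17.93
ee_pos: [0.63, 0.0925, 0.0436]
ee_rot: [0.687, 0.727, -0.001, -0.001]
force: [-6.9, -0.4, 15.9]
gripper_width: 0.368
```

Floor contact. Release blue and lift.

Emit:
step_arm(rows=[[0,0,0,0,0,0],[0,0,0,0,0,0],[0,0,0,0,0,0],[0,0,0,0,0,0],[0,0,0.4,0,0,0],[0,0,0.8,0,0,0],[0,0,1,0,0,0],[0,0,1,0,0,0],[0,0,0.7,0,0,0],[0,0,0,0,0,0]], jaw=0.3)

```text
t: 18.77
ee_pos: [0.6302, 0.0926, 0.1486]
ee_rot: [0.687, 0.727, -0.001, -0.0]
force: [0.2, 0.3, 0.3]
gripper_width: 0.697
```

```bash
python3 - <<'E'
from h import *
goal(467.3,-72,125,-4.8)
E
```

```text
t 18.77 pos [630.2  92.6 148.6] jawyaw 3.28 F [0.2 0.3 0.3] w 0.697
units shift [-6.52 -6.58 -0.94] turn [ 0.   -0.02 -1.62]
```

Emit:
step_arm(rows=[[-0.5,-0.5,0,0,0,-0.1],[-0.9,-0.9,0,0,0,-0.2],[-0.9,-0.9,0,0,0,-0.25],[-0.9,-0.9,0,0,0,-0.25],[-0.9,-0.9,0,0,0,-0.25],[-0.9,-0.9,0,0,0,-0.25],[-0.9,-0.9,-0.2,0,0,-0.2],[-0.4,-0.4,-0.4,0,0,-0.1],[-0.1,-0.1,-0.3,0,0,0],[0,0,0,0,0,0],[0,0,0,0,0,0]])

```text
t: 19.68
ee_pos: [0.4626, -0.0709, 0.123]
ee_rot: [0.737, 0.676, 0.001, 0.001]
force: [-0.1, -0.4, 0.5]
gripper_width: 0.704
```

```bash
python3 - <<'E'
from h import *
goal(467.3,-72,41,-4.8)
cp=camera_params('wrist'); im=get_image('wrist')
for p in [(.4673,-.072,.074)]:
    u=proj(p,cp); print(u); cv2.circle(im,tuple(int(round(v)) for v in u),4,(255,255,255),1)
save('w5',im)
E
```

```text
t 19.68 pos [462.6 -70.9 123. ] jawyaw -4.97 F [-0.1 -0.4  0.5] w 0.704
units shift [ 0.19 -0.04 -3.28] turn [0.   0.03 0.03]
[286.2981075  231.53946398]
```

View pics/w5.png

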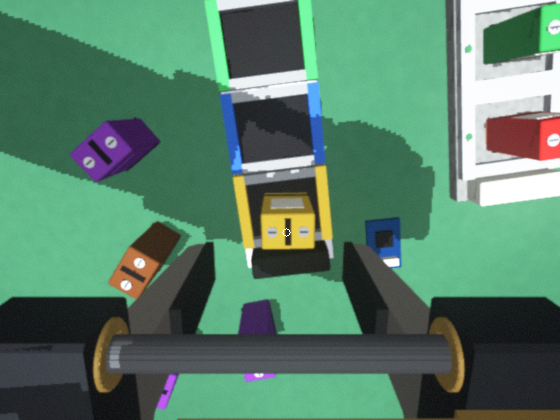

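Candidates in this view: yellow (287,232), purple (115,150), brown (145,258), purple (257,340). The one meant is the yellow case in the yellow-walled cradle beside the black block. The enlarged top crop showed it clearly at (528,408), and its marker matches here. Descending.

Emit:
step_arm(rows=[[0.12,-0.04,-0.6,0,0.05,0.03],[0,0,-0.8,0,0,0],[0,0,-0.8,0,0,0],[0,0,-0.5,0,0,0],[0,0,0,0,0,0]])

```text
t: 20.15
ee_pos: [0.4726, -0.0691, 0.0562]
ee_rot: [0.733, 0.68, 0.002, 0.003]
force: [1.0, 0.7, 0.1]
gripper_width: 0.7
```

```bash
python3 - <<'E'
from h import *
goal(467.3,-72,41,-4.8)
E
```

```text
t 20.15 pos [472.6 -69.1  56.2] jawyaw -4.35 F [1.  0.7 0.1] w 0.7
units shift [-0.21 -0.12 -0.61] turn [ 0.02  0.07 -0.09]
```

Emit:
step_arm(rows=[[-0.2,-0.12,-0.1,0.02,0.07,-0.09],[-0.05,0,-0.3,0,0.02,0],[-0.05,0,-0.2,0,0.02,0],[0,0,0,0,0,0]])

```text
t: 20.48
ee_pos: [0.4675, -0.0714, 0.0422]
ee_rot: [0.735, 0.678, -0.001, 0.0]
force: [-0.8, -0.0, -0.5]
gripper_width: 0.701
```

```bash
python3 - <<'E'
from h import *
goal(467.3,-72,41,-4.8)
E
```

```text
t 20.48 pos [467.5 -71.4  42.2] jawyaw -4.64 F [-0.8 -0.  -0.5] w 0.701
units shift [-0.01 -0.02 -0.05] turn [ 0.01 -0.01 -0.03]
```

Emit:
step_arm(rows=[[0,0,0,0,0,0],[0,0,0,0,0,0],[0,0,0,0,0,0],[0,0,0,0,0,0],[0,0,0,0,0,0]], jaw=1)

```text
t: 20.9
ee_pos: [0.4689, -0.072, 0.044]
ee_rot: [0.735, 0.678, -0.0, 0.002]
force: [-0.9, 0.5, -1.2]
gripper_width: 0.367
```

```bash
python3 - <<'E'
from h import *
goal(626.2,153,140,3.3)
E
```

```text
t 20.9 pos [468.9 -72.   44. ] jawyaw -4.65 F [-0.9  0.5 -1.2] w 0.367
units shift [6.29 9.   3.84] turn [0.03 0.03 1.59]
```

Emit:
step_arm(rows=[[0,0,0.6,0,0,0],[0,0,0.9,0,0,0],[0,0,1,0,0,0],[0,0,1,0,0,0],[0.3,0.4,0.3,0,0,0.1],[0.6,0.9,0,0,0,0.2],[0.6,0.9,0,0,0,0.2],[0.6,0.9,0,0,0,0.2],[0.6,0.9,0,0,0,0.2],[0.6,0.9,0,0,0,0.2],[0.6,0.9,0,0,0,0.2],[0.6,0.9,0,0,0,0.2]])

```text
t: 21.9
ee_pos: [0.5812, 0.1001, 0.1433]
ee_rot: [0.69, 0.723, -0.001, 0.001]
force: [0.3, -0.6, -0.8]
gripper_width: 0.37
```

```bash
python3 - <<'E'
from h import *
goal(626.2,153,43,3.3)
E
```

```text
t 21.9 pos [581.2 100.1 143.3] jawyaw 2.67 F [ 0.3 -0.6 -0.8] w 0.37
units shift [ 1.8   2.12 -4.01] turn [0.03 0.   0.13]
```

Emit:
step_arm(rows=[[0.6,0.7,0,0,0,0.05],[0.6,0.7,0,0,0,0],[0.4,0.3,0,0,0,0],[0.1,0,-0.3,0,0,0],[0,0,-0.6,0,0,0],[0,0,-0.7,0,0,0],[0,0,-0.6,0,0,0],[0,0,-0.2,0,0,0],[0,0,0,0,0,0]])

```text
t: 22.65
ee_pos: [0.6243, 0.1483, 0.0768]
ee_rot: [0.686, 0.727, -0.002, -0.0]
force: [0.5, 0.3, -1.2]
gripper_width: 0.367
```

```bash
python3 - <<'E'
from h import *
goal(626.2,153,43,3.3)
E
```

```text
t 22.65 pos [624.3 148.3  76.8] jawyaw 3.3 F [ 0.5  0.3 -1.2] w 0.367
units shift [ 0.08  0.19 -1.35] turn [ 0.03 -0.04 -0.  ]
```

Emit:
step_arm(rows=[[0.06,0.19,-0.3,0.03,-0.03,0],[0,0,-0.5,0,0,0],[0,0,-0.3,0,0,0],[0,0,0,0,0,0]])

```text
t: 22.98
ee_pos: [0.6261, 0.1525, 0.0481]
ee_rot: [0.687, 0.727, 0.0, 0.0]
force: [-1.2, 1.0, -1.5]
gripper_width: 0.372
```

```bash
python3 - <<'E'
from h import *
goal(626.2,153,43,3.3)
E
```

```text
t 22.98 pos [626.1 152.5  48.1] jawyaw 3.24 F [-1.2  1.  -1.5] w 0.372
units shift [ 0.    0.02 -0.2 ] turn [-0.    0.01  0.01]
```

Emit:
step_arm(rows=[[0,0,-0.12,0,0,0],[0,0,-0.08,0,0.02,0]])

```text
t: 23.15
ee_pos: [0.6263, 0.1525, 0.0439]
ee_rot: [0.687, 0.727, -0.0, -0.0]
force: [-7.2, 0.2, 12.2]
gripper_width: 0.366
```

Emit:
step_arm(rows=[[0,0,-0.06,0,0.01,0]])

```text
t: 23.23
ee_pos: [0.6264, 0.1526, 0.044]
ee_rot: [0.687, 0.727, -0.001, -0.001]
force: [-6.4, -0.1, 11.7]
gripper_width: 0.366
```

Floor contact. Release yellow, lift, and back away toward the robot for a clear top view.

Emit:
step_arm(rows=[[0,0,0,0,0,0],[0,0,0,0,0,0],[0,0,0,0,0,0],[0,0,0,0,0,0],[0,0,0.4,0,0,0],[0,0,0.8,0,0,0],[0,0,1,0,0,0],[0,0,1,0,0,0],[0,0,1,0,0,0],[0,0,1,0,0,0],[0,0,1,0,0,0],[0,0,0,0,0,0]], jaw=0.3)

```text
t: 24.23
ee_pos: [0.6259, 0.1525, 0.2113]
ee_rot: [0.687, 0.727, 0.0, 0.0]
force: [0.7, 0.5, 1.0]
gripper_width: 0.702
```

Emit:
step_arm(rows=[[-0.9,0.3,0,0,0,0],[-1,0.3,0,0,0,0],[-1,0.3,0,0,0,0],[-1,0.3,0,0,0,0],[-1,0.3,0,0,0,0],[-1,0.3,0,0,0,0],[-1,0.3,0,0,0,0],[-1,0.3,0,0,0,0],[-1,0.3,0,0,0,0],[0,0,0,0,0,0],[0,0,0,0,0,0]])

```text
t: 25.15
ee_pos: [0.394, 0.2206, 0.2124]
ee_rot: [0.688, 0.726, 0.003, 0.003]
force: [-0.4, 0.1, 0.4]
gripper_width: 0.702
```

```bash
python3 - <<'E'
from h import *
im=get_image('top'); a=cv2.resize(im[95:260,155:405],None,fx=3.2,fy=3.2,interpolation=cv2.INTER_CUBIC); save('topF',a)
im=get_image('side'); save('sideF',cv2.resize(im[125:305,180:420],None,fx=3.3,fy=3.3,interpolation=cv2.INTER_CUBIC))
print(get_state()['t'])
E
```

```text
25.25
```

View pics/topF.png

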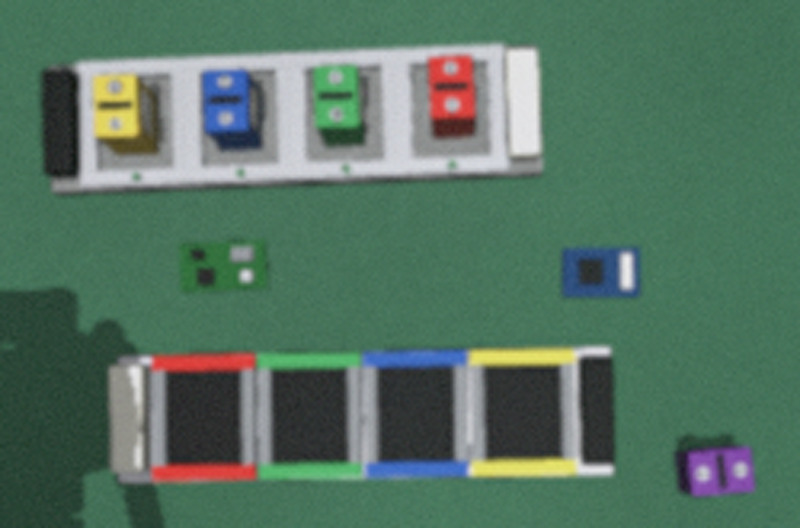

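View pics/sideF.png

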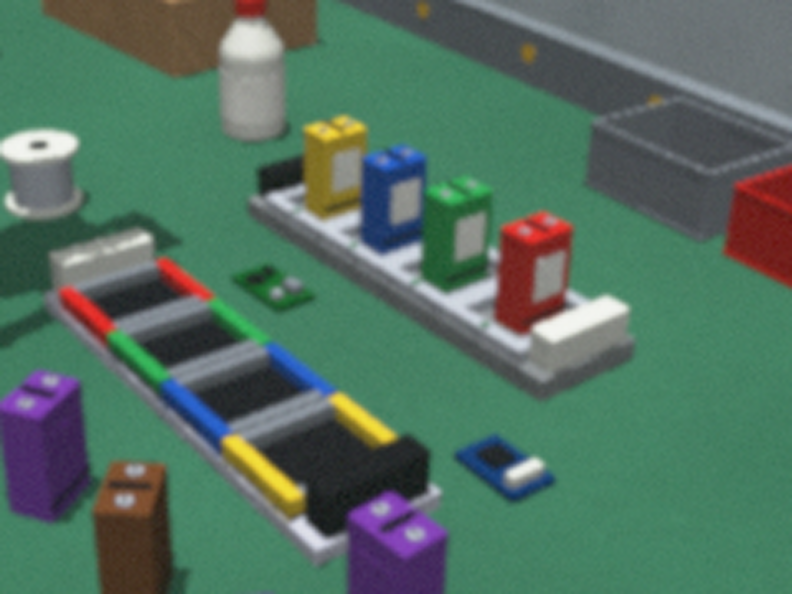

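The top crop shows red (451,80) in the bay next to the white block, then green (336,93), blue (226,100) and yellow (117,105) next to the black block, all four upright in their bays. I'll run one numeric check, then hand the job in.

```bash
python3 - <<'E'
from h import *
ct,cs=camera_params('top'),camera_params('side')
ft=lambda c:((c[0]+.5)/3.2-.5+155,(c[1]+.5)/3.2-.5+95)
fs=lambda c:((c[0]+.5)/3.3-.5+180,(c[1]+.5)/3.3-.5+125)
m=lambda a:np.mean(a,0)
for k,a,b in [('red',[(451,68),(452,105)],[(524,231),(552,219)]),('green',[(336,77),(337,115)],[(447,193),(474,185)]),('blue',[(225,82),(226,119)],[(380,162),(407,153)]),('yellow',[(116,87),(116,124)],[(320,130),(347,122)])]:
    p,e=tri(ft(m(a)),ct,fs(m(b)),cs); print(k,np.round(p*1000,1),round(e*1000,1))
print(finish_job())
E
```

```text
red [638.6 -28.6  73.3] 2.4
green [633.   32.8  72.7] 2.9
blue [629.3  93.1  71.7] 1.5
yellow [624.9 152.2  73.4] 0.3
the job is handed in; nothing more can be done
None
```

All four relay modules are in the test rack, one upright per bay. From the white block to the black block they stand red, green, blue, yellow, the reverse of the cooling rack's row. I handed the job in at about 25 s.

- **Gripping and placing:** Every grasp closed to about 34 mm. I lowered each module until the force reading showed it on its bay floor (about 10–16 N) before opening the jaws.
- **Last checks:** The final top and side views show all four upright, with the gripper open and clear of them. Their measured centres are within about 3 mm of the bay centres. Tops measured 72–73 mm above the bench against the 74 mm expected. The two views disagreed by up to 2.9 mm, so that difference is within measurement error.
- **What went less smoothly:** The arm drifted up to 10 mm sideways on fast descents, so I corrected its position before each grip. Setting red down took several small downward steps before the contact force showed. No check failed.

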